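Seat a glaze-sample holder in the clip of the jar shelf and hold it home

TASK

The jar shelf lacks one of its three glaze-sample holders: pick up the loose one from the table, slide its flat tongue under the lip of the empty clip on the front edge of the shelf, and push it straight in, fully home against the sprung strip hidden at the back of the slot, feeling for the stop and without ramming it. The strip would push it out again, so finish while still gripping the holder and keeping it pressed home, ready for me to tighten the thumbscrew; leave the jars on the shelf where they are.

Things in the scene. Friction and masses are not known exactly. Their poses are not given: they have to be found in the camera images.
- holder_centre (a point): Centre of the upright of the loose glaze-sample holder (0.11 to 0.17 kg), an aluminium L standing on the table with a 50 mm ceramic tile on its front. The upright is 9 mm thick along x, 56 mm wide along y, 58 mm high above the holder's underside; this point is mid-thickness, mid-width, 30 mm above the underside. Axes: x from the tile towards the tongue's nose, z up. Pinch it from above.
- tongue_nose (a point): Middle of the front edge of the loose holder's tongue, at its underside: 56.5 mm along the holder's x from holder_centre, 30 mm below it; same axes. The tongue is a flat plate 58 mm wide and 4 mm thick that runs from the foot of the upright to here; its underside is the holder's underside.
- slot_mouth (a point): Mouth of the empty clip's slot: on top of its level ledge (17 mm above the table), mid-width, straight below the lip's front edge. Axes: x level, into the slot; z up. The slot behind it is 8 mm high, 72 mm wide; the ledge starts 26 mm before it, its guides flare to about 80 mm there; the lip's turned-up edge starts 7 mm before it. The holder is home when its nose is 20 mm behind this point.
- clip_open: The empty aluminium clip (86 mm wide), fixed in any of three places on the front edge of the wooden jar shelf; origin at table height on the shelf's front edge, mid-clip, 26 mm behind slot_mouth; same axes. A brass thumbscrew stands 12 mm above its lip, whose top is 11 mm above the ledge. The other two clips, at 97 mm pitch, have like holders clamped in them, standing as this one will.
- backing_strip (a joint): Travel (m) of the sprung steel strip, 70 mm wide, at the back of the empty clip's slot: 0 at rest, its face 14 mm behind slot_mouth; 0.006 at its hard stop, face 20 mm behind. The tongue's nose pushes it straight back; 3 N starts it, 7 N brings it to the stop (friction on the ledge adds 1 or 2 N); beyond that the push climbs steeply.
- jar_1: Glass pigment jar with a screw lid, 48 mm across, 58 mm high, loose on the jar shelf, whose top is 42 mm above the table; origin at the centre of its underside.
- jar_3: Glass pigment jar with a screw lid, 48 mm across, 70 mm high, loose on the jar shelf; origin at the centre of its underside.
- jar_4: Glass pigment jar with a screw lid, 51 mm across, 58 mm high, loose on the jar shelf; origin at the centre of its underside.

How it is judged:
On the way, in this order (a step that is already met when the one before it is completed fails the run):
1. the holder is picked up: gripped, with its underside clear of the table (height (world z) of tongue_nose above 0.012 m and height (world z) of holder_centre above 0.042 m and contact force between the fingers and holder above 1 N), for 0.2 s.
2. the nose of the tongue is under the lip of the empty clip (x of tongue_nose in the frame of slot_mouth above 0.003 m and z of tongue_nose in the frame of slot_mouth between -0.002 and 0.006 m and y of tongue_nose in the frame of slot_mouth between -0.009 and 0.009 m), for 0.1 s.
At the end, for the whole second after the job is handed in: Tongue under the empty clip's lip, straight and level within 0.1 rad, nose at least 17 mm behind the lip's front edge, sprung strip pressed back at least 4.5 of its 6 mm; the fingers still hold the holder (over 3 N), it presses on the clip with over 4 N and is at rest (value of joint backing_strip above 0.0045 m and x of tongue_nose in the frame of slot_mouth above 0.017 m and z of tongue_nose in the frame of slot_mouth between -0.002 and 0.006 m and y of tongue_nose in the frame of slot_mouth between -0.009 and 0.009 m and angle between the x axis of holder_centre and the x axis of slot_mouth, either way round below 0.1 rad and angle between holder_centre's own z axis and vertical below 0.1 rad and contact force between holder and clip_open above 4 N and contact force between the fingers and holder above 3 N and linear speed of holder below 0.02 m/s); the arm keeps its last pose, push and grip.
It fails at once if the holder is rammed: over 60 N between it and the clip (contact force between holder and clip_open above 60 N).
It fails at once if a jar on the shelf is shifted by over 20 mm (distance of any of jar_1, jar_3, jar_4 from where it was at the start of the episode above 0.02 m).
It also fails if it takes over 40 s, if anything falls off the work surface, if the arm or the gripper's body presses on something with over 40 N, if the wrist force passes 120 N, or if a joint passes its speed limit or range.

ROBOT

A 6-joint arm with a two-finger parallel gripper is mounted at the origin on a cart in front of the work surface, level with it; the furniture and walls round the work are solid. World frame = base frame: x ahead of the robot, y to its left, z up, the work surface at z = 0. Lengths are in m, angles in rad, forces in N, time in s.
With the tool pointing down it reaches from about 0.275 to 1 m from the base axis. Payload 8.4 kg.
Tool frame: the origin (TCP) lies on the centre line of the jaws, within the pads' length; the fingertips stand 17 mm ahead of it and the grasp point (between the pads) lies 2 mm behind it (bot.tcp_to_tips is the z of the fingertips in the tool frame, in m); z points along the fingers, y is the line along which they close (so a half turn about z gives the same grasp; the last joint's range is limited). The gripper opens to 85 mm and grips with 20 to 120 N. Pads are 22 mm wide; open, the fingers measure 114 mm over their backs; the gripper's body (76 mm by 85 mm) begins 54 mm behind the grasp point. The pads swing forward as they close: fully open they stand 13 mm farther back than shut.
Start: joints at [-1.269, 0.353, 1.633, -0, 1.155, -0.002], TCP at [0.187, -0.596, 0.248] pointing down, gripper open.
Joint ranges: [-2.63, 2.63], [-0.92, 2.1], [0.06, 2.66], [-1.3, 4.44], [0, 2.69], [-3.02, 3.02]. Speed limits (rad/s): [2.22, 2.22, 2.79, 3.14, 3.14, 3.14].

INTERFACE

Orientations are given as a unit quaternion [x, y, z, w].
In Python, from workcell import bot, hand, kinematics, get_obs, vision, hand_in gives the robot as it stands. The module is installed in compiled form; this text tells all that it offers. Calls block until the motion is done:
- bot.reach(position, orientation): joint-space move of the TCP to a pose.
- bot.servo_line(position, ori=None, velocity=0.15): straight line of the TCP; ori=None keeps the orientation; velocity is the mean speed in m/s.
- bot.goto_joints(angles): joint-space move.
- hand.move_gripper(opening, strength=None): finger opening in m; strength is the grip in N (None keeps the last); returns when the fingers have stopped.
- bot.dwell(seconds).
- kinematics.solve_ik(position, orientation): joint angles nearest the present ones, or None.
- get_obs(): the state.
- vision.read_camera(name): name is "scene" or "top" or "wrist"; returns a dict with "frame" (420x560x3 uint8, red, green, blue), "intrinsics" (3x3 intrinsics, pixels), "view" (4x4, takes a point from world to camera coordinates). Camera axes: x right, y down, z forward; pixel columns grow to the right and rows downward; lengths in m; the calibration is good to about 2 mm. A picture is of the moment at which its call begins. There is no depth.
A pose or a line that the arm cannot do raises bot.IKError and nothing moves.
- hand_in(): hands the job in; it is judged then, once.
The state is a dict: "time_s": time; "joint_pos": joint angles; "joint_vel": joint speeds; "joint_efforts": joint torques, N m; "position": TCP position; "orientation": TCP orientation; "wrist_force": force on the tool from outside, world axes, zero at the start; "ft_torque": the same for the moment, N m; "gripper_width": finger opening in m; "grip_force": force on a finger pad.
Only numpy, scipy, OpenCV 4.12 (cv2) and the standard library are available. Lean on these libraries where they do the work, as an engineer would, in place of code of your own. Each camera call takes 0.05 s, during which the arm holds its last target. There are 200 camera calls.

## Working session

There is one attempt and no reset: what is moved stays moved. The work goes in short steps, each a Python script; the robot and the scene stay as the last script left them, time stands still between calls to the robot, and variables do not carry over. Pictures are saved under pics/ and viewed, at most 10 in all, crops included, and the job is handed in when it is done.

```bash
mkdir -p pics
cat > h.py <<'E'
import numpy as np, cv2
from workcell import bot, hand, kinematics, get_obs, vision, hand_in
def shot(n,f):
    c=vision.read_camera(n); cv2.imwrite(f,cv2.cvtColor(c["frame"],cv2.COLOR_RGB2BGR))
    np.savez(f[:-4]+'.npz',K=c["intrinsics"],V=c["view"]); return c
def ray(f,uv,z):
    d=np.load(f[:-4]+'.npz');K,V=d['K'],d['V'];R,t=V[:3,:3],V[:3,3]
    o=-R.T@t;r=R.T@np.linalg.solve(K,[uv[0],uv[1],1.]);return o+r*(z-o[2])/r[2]
def proj(f,p):
    d=np.load(f[:-4]+'.npz');q=d['K']@(d['V'][:3,:3]@np.array(p)+d['V'][:3,3]);return q[:2]/q[2]
E
python3 - <<'E'
from h import *
for n in("scene","top"):
    shot(n,f"pics/{n}0.png"); d=np.load(f"pics/{n}0.npz"); V=d['V'];print(n,d['K'][0,0],-V[:3,:3].T@V[:3,3],V[2,:3])
print(get_obs()["orientation"],get_obs()["time_s"])
E
```

```text
scene 400.14000750562116 [ 0.23852267 -0.51566039  0.63878346] [ 0.41856255  0.62553353 -0.65841719]
top 434.5268305974969 [0.53096602 0.01505943 0.88987618] [ 0.07467377 -0.01708701 -0.99706161]
[ 9.88482162e-01  1.51336156e-01 -1.00825570e-04 -6.10460685e-04] 0.1
```

View pics/scene0.png

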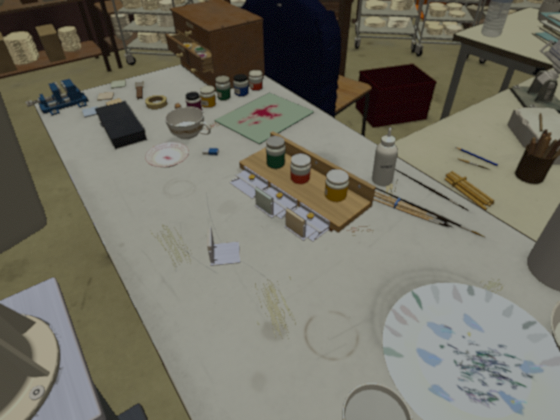

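View pics/top0.png

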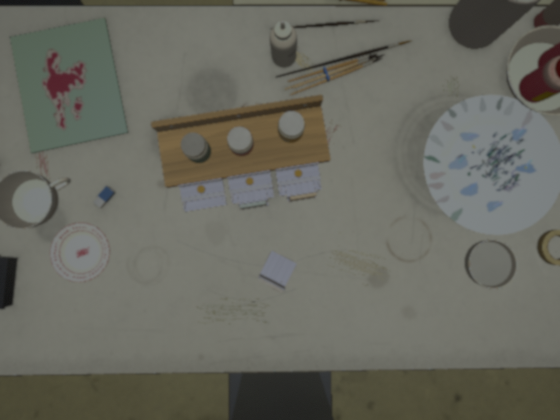

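The top view shows the shelf at about (245,145), clips at (203,197), (250,190) and (298,180), with the leftmost one empty, and the loose holder at (278,269). I'll zoom in.

Run:
```python
import cv2,numpy as np
a=cv2.imread('pics/top0.png'); s=cv2.imread('pics/scene0.png')
A=cv2.resize(a[160:300,175:335],None,fx=5,fy=5,interpolation=cv2.INTER_CUBIC)[:600]
A=cv2.resize(a[170:290,180:330],(750,600),interpolation=cv2.INTER_CUBIC)
cv2.imwrite('pics/tc.png',cv2.convertScaleAbs(A,alpha=1.3))
B=cv2.resize(s[150:270,195:345],(750,600),interpolation=cv2.INTER_CUBIC)
cv2.imwrite('pics/sc.png',cv2.convertScaleAbs(B,alpha=1.3))
```

```text
(no output)
```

View pics/tc.png

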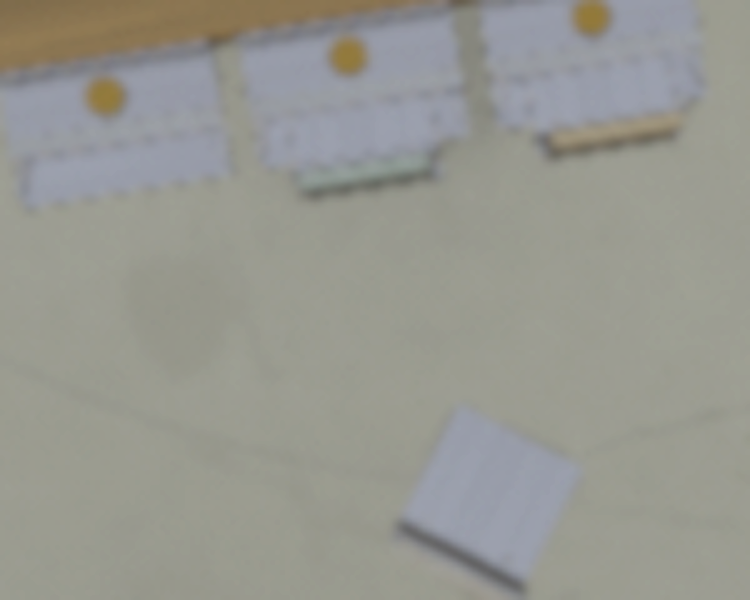

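View pics/sc.png

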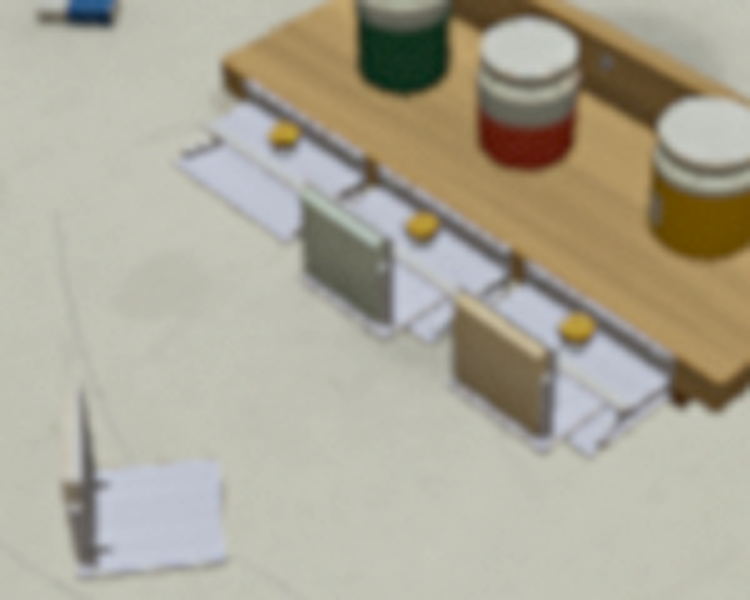

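Run:
```python
from h import *
T='pics/top0.png'
q=lambda x,y,z:ray(T,(180+(x+.5)/5-.5,170+(y+.5)/5-.5),z)
S='pics/scene0.png'
qs=lambda x,y,z:ray(S,(195+(x+.5)/5-.5,150+(y+.5)/5-.5),z)
for Q,l in((q,[(460,405),(580,465)]),(qs,[(217,462),(226,558)])):
    a,b=[Q(*p,.004) for p in l]; d=a-b; L=np.hypot(*d[:2]); x=np.array([d[1],-d[0]])/L
    print('nose',(a+b)/2,L,'yaw',np.arctan2(x[1],x[0]))
for Q,l in((q,[(106,97),(348,57),(591,17)]),(qs,[(285,130),(423,222),(577,325)])):
    s=[Q(*p,.039) for p in l]; d=s[0]-s[2]; print('screws',s[0],np.hypot(*d[:2])/2,'yaw',np.arctan2(-d[0],d[1]))
a,b=q(25,208,.017),q(230,180,.017);d=a-b
print('ledge front',a,b,(a+b)/2,np.hypot(*d[:2]),np.arctan2(-d[0],d[1]))
a,b=qs(180,157,.017),qs(290,240,.017);d=a-b
print('ledge scene',a,b,(a+b)/2,np.hypot(*d[:2]),np.arctan2(-d[0],d[1]))
a,b=q(0,72,.028),q(215,40,.028);d=a-b
print('back edge',(a+b)/2,np.hypot(*d[:2]),np.arctan2(-d[0],d[1]))
```

```text
nose [ 0.48612766 -0.00244572  0.004     ] 0.05430465101837775 yaw -0.4702538595413244
nose [ 0.48709179 -0.00475928  0.004     ] 0.05400791753580778 yaw -0.4682873699043992
screws [0.62119416 0.15956096 0.039     ] 0.09662361122710511 yaw 0.15822557110941013
screws [0.62496952 0.16023781 0.039     ] 0.09723687530362869 yaw 0.15049758186779702
ledge front [0.57903211 0.19542769 0.017     ] [0.58966444 0.11344035 0.017     ] [0.58434827 0.15443402 0.017     ] 0.08267388329409361 0.12896278143334292
ledge scene [0.584833   0.19730307 0.017     ] [0.59554751 0.11137604 0.017     ] [0.59019025 0.15433956 0.017     ] 0.08659247178783439 0.12405291072110648
back edge [0.63876986 0.1608628  0.028     ] 0.08614502864844896 0.14283663559890697
```

```bash
cat >> h.py <<'E'
from scipy.spatial.transform import Rotation as Ro
def down(yaw,s=1):
    y=s*np.array([np.cos(yaw),np.sin(yaw),0]);z=np.array([0,0,-1.]);return Ro.from_matrix(np.c_[np.cross(y,z),y,z]).as_quat()
E
python3 - <<'E'
from h import *
for s in(1,-1):
  print(s,[None if j is None else np.round(j,2) for j in(kinematics.solve_ik(p,down(y,s)) for p,y in(([.436,.022,.17],-.469),([.58,.15,.1],.152)))])
s=min((1,-1),key=lambda s:abs(kinematics.solve_ik([.436,.022,.17],down(-.469,s))[5])); print(s)
bot.reach([.436,.022,.17],down(-.469,s))
shot('wrist','pics/w1.png'); shot('top','pics/t1.png');print(get_obs()['time_s'])
E
```

```text
1 [array([ 0.05,  0.16,  2.1 , -0.  ,  0.88,  0.52]), array([ 0.25,  0.49,  1.8 , -0.  ,  0.85,  0.1 ])]
-1 [array([ 0.05,  0.16,  2.1 , -0.  ,  0.88, -2.63]), None]
1
2.5833
```

View pics/w1.png

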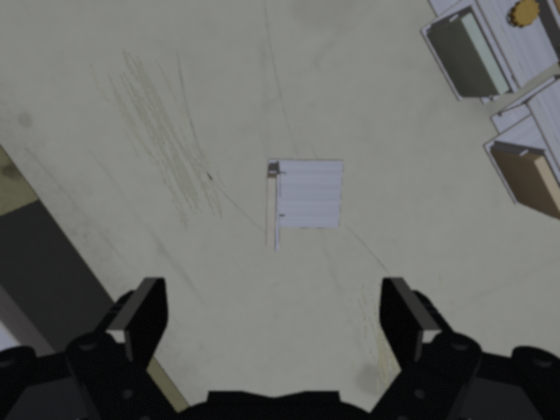

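The wrist view shows the holder between the jaws: nose corners at about (342,160) and (338,228), upright on the left from (270,162) to (277,248).

Run:
```python
from h import *
W='pics/w1.png'
a,b=ray(W,(342,160),.004),ray(W,(338,228),.004)
d=a-b;print('nose',(a+b)/2,np.hypot(*d[:2]),np.arctan2(-d[0],d[1]))
for y in(-.469,-.50):
  n=np.array([.4866,-.0036,0])if y==-.469 else np.r_[((a+b)/2)[:2],0]
  x=np.array([np.cos(y),np.sin(y),0]);yy=np.array([-x[1],x[0],0])
  c=n-.0565*x
  print('pred',[np.round(proj(W,p)) for p in(n+.029*yy+[0,0,.004],n-.029*yy+[0,0,.004],c+.028*yy+[0,0,.058],c-.028*yy+[0,0,.058],c+.028*yy+[0,0,.004],c-.028*yy+[0,0,.004])])
d=np.load('pics/w1.npz');print(-d['V'][:3,:3].T@d['V'][:3,3])
I=cv2.imread(W);cv2.imwrite('pics/w1c.png',cv2.resize(I[145:265,240:370],(650,600),interpolation=cv2.INTER_CUBIC))
```

```text
nose [ 0.48637792 -0.00308298  0.004     ] 0.05811589689291622 -0.4730330126524696
pred [array([342., 161.]), array([339., 228.]), array([272., 175.]), array([272., 253.]), array([272., 162.]), array([272., 227.])]
pred [array([343., 160.]), array([337., 228.]), array([273., 172.]), array([271., 250.]), array([273., 159.]), array([271., 225.])]
[0.4712142  0.09039628 0.29602645]
```

View pics/w1c.png

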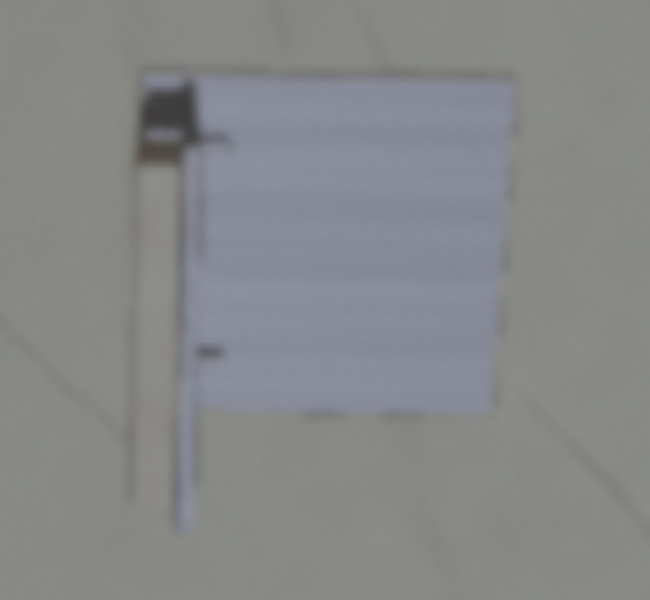

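Run:
```python
from h import *
o=down(-.469)
bot.reach([.4361,.0222,.07],o)
bot.servo_line([.4361,.0222,.030],velocity=.06)
hand.move_gripper(0.0,60)
print(get_obs()['gripper_width'],get_obs()['grip_force'],get_obs()['position'],get_obs()['wrist_force'])
bot.servo_line([.4361,.0222,.10],velocity=.1)
bot.dwell(.3)
c=.152;x=np.array([np.cos(c),np.sin(c),0]);m=np.array([.613,.1583,.017])
t=m-x*(.0565+.045)+[0,0,.08]
bot.reach(t,down(c))
W=get_obs();print(W['gripper_width'],W['grip_force'],W['position'],W['wrist_force'],W['time_s'])
shot('wrist','pics/w2.png');shot('scene','pics/s2.png')
```

```text
0.008170485378354717 58.76602113246918 [0.43619346 0.02217968 0.0301795 ] [-0.50270842 -0.58230259  4.84854295]
0.007966077835608047 58.258708119392395 [0.5121568  0.1432093  0.09648279] [-0.31418101 -0.06377582 -0.86035467] 6.3417
```

View pics/w2.png

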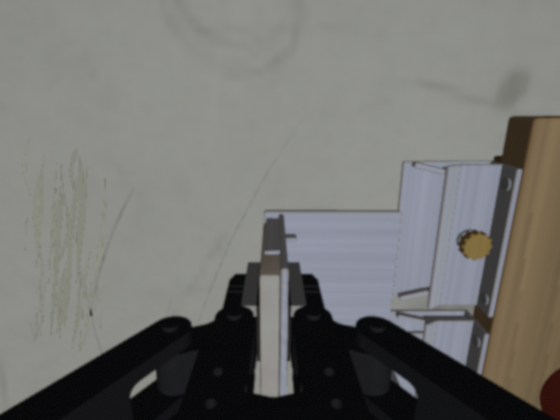

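The holder is gripped between the pads at (275,300), tongue reaching to (400,212). The clip ledge spans (403,162) to (393,300) and the screw is at (475,244). I'll check the geometry numerically.

Run:
```python
from h import *
W='pics/w2.png';c=.152;x=np.array([np.cos(c),np.sin(c),0]);y=np.array([-x[1],x[0],0]);m=np.array([.613,.1583,.017])
L=lambda p:np.round([(p-m)@x*1e3,(p-m)@y*1e3],1)
print('screw',L(ray(W,(475,243),.040)),'ledge corner(-26,43)',L(ray(W,(403,162),.017)),'lip end(~-7,43)',L(ray(W,(447,168),.030)),'lip back',L(ray(W,(503,165),.028)),'shelf',L(ray(W,(521,165),.042)),L(ray(W,(487,350),.042)),'r lip',L(ray(W,(436,304),.030)))
n=get_obs()['position']+x*.0565-[0,0,.030]
print('nose tool',L(n),n[2],'seen (nose corner y +29)',L(ray(W,(400,210),n[2]+.004)), L(ray(W,(265,210),n[2]+.004)))
I=cv2.imread(W);cv2.imwrite('pics/w2c.png',cv2.resize(I[150:320,380:530],(750,600)[::1],interpolation=cv2.INTER_CUBIC))
I=cv2.imread('pics/s2.png');cv2.imwrite('pics/s2c.png',cv2.resize(I[140:260,180:330],(750,600),interpolation=cv2.INTER_CUBIC))
```

```text
screw [7.6 2.7] ledge corner(-26,43) [-27.7  42.7] lip end(~-7,43) [-8.5 41.7] lip back [22.4 42.9] shelf [22.4 45.4] [ 24.7 -64.4] r lip [ -3.3 -40.9]
nose tool [-46.   -0.6] 0.06664317383316629 seen (nose corner y +29) [-45.9  30.7] [-104.8   30.8]
```

View pics/w2c.png

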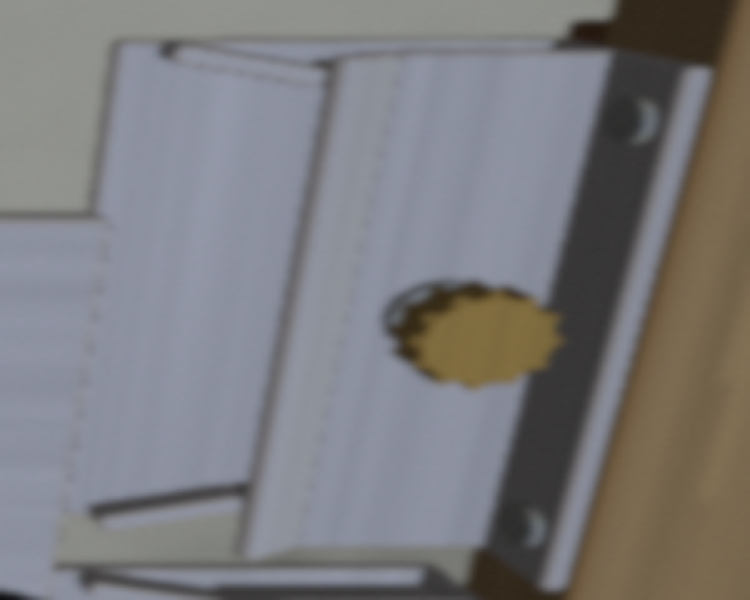

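Run:
```python
from h import *
W='pics/w2.png';c=.152;x=np.array([np.cos(c),np.sin(c),0]);y=np.array([-x[1],x[0],0]);m=np.array([.613,.1583,.017])
L=lambda p:np.round([(p-m)@x*1e3,(p-m)@y*1e3],1)
P=lambda a,b,z:L(ray(W,(380+a/5-.4,150+b/3.529-.35),z))
for nm,a,b,z in(('ledge',(115,40),(55,563),.017),('lip',(330,62),(243,553),.031),('lipbend',(400,50),(300,548),.028),('clipback',(612,50),(487,545),.028),('nose',(103,215),(62,515),.0706)):
    p,q=P(*a,z),P(*b,z);print(nm,p,q,'mid',(p+q)/2,'dyaw',-(p-q)[0]/(p-q)[1])
print('screw',P(485,335,.040))
```

```text
ledge [-27.9  43.3] [-25.5 -52.7] mid [-26.7  -4.7] dyaw 0.024999999999999984
lip [-9.8 42.3] [ -8.3 -41.9] mid [-9.05  0.2 ] dyaw 0.01781472684085511
lipbend [-1.1 43.6] [ -0.1 -42.8] mid [-0.6  0.4] dyaw 0.011574074074074073
clipback [21.7 43.5] [ 22.6 -42.2] mid [22.15  0.65] dyaw 0.01050175029171531
nose [-45.8  30.5] [-45.3 -11.4] mid [-45.55   9.55] dyaw 0.011933174224343675
screw [8.6 1.7]
```

```bash
cat >> h.py <<'E'
c=.153;X=np.array([np.cos(c),np.sin(c),0]);Y=np.array([-X[1],X[0],0]);M=np.array([.6125,.1584,.017])
def tcp(nx,ny=-.0005,h=.002): return M+X*(nx-.0565)+Y*ny+[0,0,h+.030]
def st():
    o=get_obs();f=o['wrist_force'];p=o['position'];n=p+X*.0565-[0,0,.03]-M
    print(f"t{o['time_s']:.1f} nose {(n@X)*1e3:.1f} {(n@Y)*1e3:.1f} {n[2]*1e3:.1f} F {-f@X:.1f} {f@Y:.1f} {f[2]:.1f} grip {o['grip_force']:.0f}");return -f@X,n@X
E
python3 - <<'E'
from h import *
bot.servo_line(tcp(-.040,h=.03),down(c),velocity=.1)
bot.servo_line(tcp(-.040),velocity=.06);st()
bot.servo_line(tcp(-.015),velocity=.04);st()
bot.servo_line(tcp(-.004),velocity=.02);st()
shot('scene','pics/s3.png')
I=cv2.imread('pics/s3.png');cv2.imwrite('pics/s3c.png',cv2.resize(I[140:260,190:340],(750,600),interpolation=cv2.INTER_CUBIC))
E
```

```text
t7.4 nose -40.2 -0.5 1.7 F -0.7 0.1 -1.9 grip 58
t8.2 nose -15.3 -0.6 1.9 F -0.0 -0.7 -1.7 grip 58
t8.9 nose -4.1 -0.5 2.0 F 0.7 1.2 -1.2 grip 58
```

View pics/s3c.png

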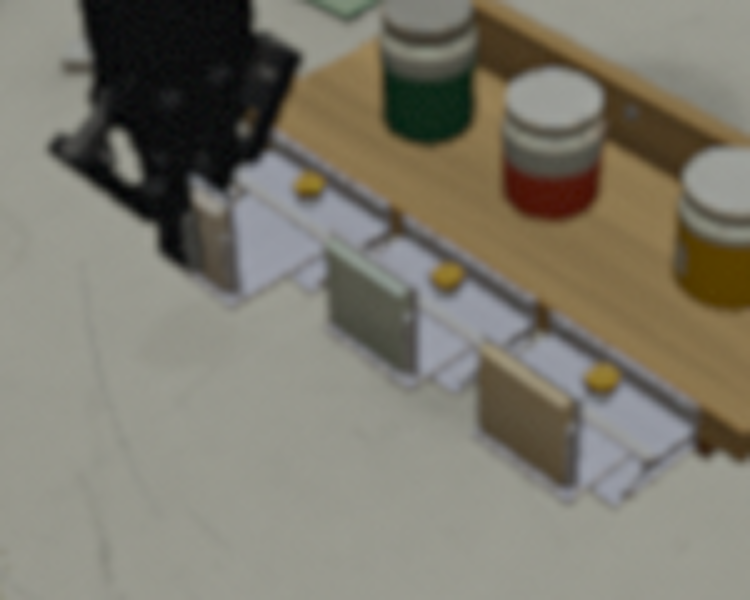

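The tongue (230,250 in the crop) is lined up with the lip edge, jars are untouched and there is no contact force. Next I'll push in, feeling for the stop.

Run:
```python
from h import *
bot.servo_line(tcp(.005),velocity=.02);bot.dwell(.15);st()
bot.servo_line(tcp(.011),velocity=.015);st()
k=.011
while k<.027:
    k+=.0007
    bot.servo_line(tcp(k),velocity=.01);bot.dwell(.1)
    F,n=st()
    if F>12: break
bot.dwell(.5);st();print(k)
```

```text
t9.7 nose 4.8 -0.5 2.0 F 0.5 -0.3 -1.1 grip 58
t10.2 nose 11.0 -0.5 2.0 F -0.4 -0.2 -1.4 grip 58
t10.6 nose 11.7 -0.5 2.0 F 0.0 0.0 -0.1 grip 58
t10.9 nose 12.1 -0.5 1.9 F 2.1 0.2 -1.2 grip 58
t11.3 nose 12.7 -0.5 1.9 F 3.6 -0.2 -0.9 grip 58
t11.6 nose 13.6 -0.5 1.9 F 3.6 -1.4 0.1 grip 58
t12.0 nose 14.4 -0.5 1.9 F 4.3 -1.2 -1.1 grip 58
t12.3 nose 15.1 -0.5 1.9 F 4.2 -1.3 -0.4 grip 58
t12.7 nose 15.7 -0.6 2.0 F 4.5 -0.8 -0.3 grip 58
t13.0 nose 16.4 -0.5 1.9 F 5.2 -0.6 -0.8 grip 58
t13.4 nose 16.9 -0.5 1.9 F 5.3 -0.7 0.4 grip 58
t13.7 nose 17.6 -0.5 1.9 F 5.5 -0.5 0.1 grip 58
t14.1 nose 18.2 -0.5 1.9 F 6.9 -0.6 0.6 grip 59
t14.4 nose 18.3 -0.6 1.9 F 8.6 -0.6 1.6 grip 59
t14.8 nose 18.4 -0.5 1.8 F 10.5 -0.2 3.0 grip 59
t15.1 nose 18.4 -0.6 1.6 F 11.3 -1.3 4.5 grip 59
t15.5 nose 18.5 -0.6 1.6 F 14.6 0.2 6.8 grip 60
t16.0 nose 18.5 -0.6 1.6 F 15.0 -0.2 6.5 grip 60
0.021499999999999988
```

The strip was first touched at about 12.3 mm and the stop came at 18.3 mm. That is the full 6 mm travel, with a steady push of about 15 N.

```bash
python3 -c "
from h import *
st();print(hand_in())"
```

```text
t16.0 nose 18.5 -0.6 1.6 F 15.0 -0.2 6.5 grip 60
the job is handed in; nothing more can be done
None
```

The holder is in the empty (leftmost) clip, fully home against the strip's stop, still gripped at about 60 N and pressed in with a steady 15 N, ready for the thumbscrew; no jar was touched, and I handed the job in at 16 s (the hand-in returned no verdict).

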